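# Let a carton past the sprung stop

### The arm

A 6-joint arm with a two-finger parallel gripper is mounted at the origin on the work surface. World frame = base frame: x ahead of the robot, y to its left, z up, the work surface at z = 0. Lengths are in mm, angles in rad, forces in N, time in s.
With the tool pointing down it reaches from about 325 to 875 mm from the base axis. Payload 4.4 kg.
Tool frame: the origin (TCP) lies midway between the tips of the shut fingers; the grasp point (between the pads) lies 19 mm behind it; z points along the fingers, y is the line along which they close (so a half turn about z gives the same grasp; the last joint's range is limited). The gripper opens to 85 mm and grips with 20 to 120 N. Pads are 22 mm wide; open, the fingers measure 114 mm over their backs; the gripper's body (76 mm by 85 mm) begins 54 mm behind the grasp point. The pads swing forward as they close: fully open they stand 13 mm farther back than shut.
Start: joints at [-0.15, 0.207, 1.542, -0, 1.393, -0.15], TCP at [575.002, -0.012, 231.282] pointing down, gripper open.
Joint ranges: [-2.73, 2.73], [-0.86, 2.22], [0.23, 2.46], [-1.11, 4.25], [0.08, 2.63], [-2.82, 2.82]. Speed limits (rad/s): [2.79, 2.79, 3.14, 3.14, 3.14, 3.14].

### API

Orientations are given as a unit quaternion [w, x, y, z].
In Python, from cell import monitor, vision, order gives the robot as it stands.
- The arm moves only by the shell command python3 -m inch 'ROWS' [FORCE]. ROWS is JSON, a list of rows, each a list of 7 numbers: the gripper command: -1 is fully open, 1 is shut, values between are in proportion, then the shift along the tool's x, y, z scaled (see below), then the turn, a rotation vector about the tool's x, y, z scaled (see below). In form: [[jaw, x, y, z, ax, ay, az], ...]. A call has exactly 8 rows; each row is the pose to reach, as a shift and turn from the pose commanded when the call began, along the tool's axes at that moment; what a row does not reach only later rows make up. The controller multiplies each number of a shift by 0.25 m and each number of a turn by 90 degrees. A row lasts 1/10 s, in which the tool goes at most 50 mm and 8.59 degrees, less where a joint would pass 70% of its speed; a pose out of reach is approached as far as the arm can. A call with a number of a shift or a turn outside -1 to 1 is refused whole. A call with a gripper value outside its range is refused whole. The fingers move at their own pace and stop on an object; FORCE is the grip in N (left out, the last holds). Time passes only in rows, so rows that repeat a pose let the fingers close, or fill a call up. It gives the time, the measured TCP pose, the force, the opening and the grip force at its end, in the units of the state.
- monitor.get_state(): the state, without advancing time (a new reading comes with each control period).
- vision.grab_frame(name): name is "scene" or "side" or "wrist"; returns the picture (400x640x3 uint8, blue, green, red); there is no depth.
- vision.camera_info(name): a dict with "fov_y" (degrees; the focal length in pixels is half the picture's height over the tangent of half this angle, whatever the lens; pixels are square), "cx", "cy" (the principal point, pixels), "xyz" and "attitude" of the camera in the world. Camera axes: x right, y down, z forward; pixel columns grow to the right and rows downward; lengths in mm; the calibration is good to about 2 mm. A picture is of the moment at which its call begins: read the wrist's pose just before it. camera_info takes no time and is no camera call; for the wrist camera it gives the pose at the moment of the call.
- order.job_done(): hands the job in; it is judged then, once.
Trained networks look in the newest picture that a camera, given by its name, has taken for a name from the list of things; names that differ only in an ending like _2 or _b are one class to them, and where a whole thing is asked for, a point or a joint stands for the part that bears it (a point fixed in the world has none). Each returns a list of dicts, best first, with "conf" (0 to 1); they miss things now and then, are a little off and sometimes report something else, mostly with a low value. They report only what shows in the picture. A call takes as long as a camera call. They do not tell look-alikes from the thing itself.
- vision.search_frame(thing, camera): "bbox" ([centre column, centre row, width, height] in pixels, round what is visible of it).
- vision.masks_of(thing, camera): "region" (400x640 bool, what is visible of it) and "bbox" ([centre column, centre row, width, height] in pixels, round what is visible of it).
- vision.pinpoint(thing, camera): "position" ([column, row] in pixels: a listed point, or the origin of a listed thing).
The state is a dict: "time_s": time; "joint_pos": joint angles; "joint_velocities": joint speeds; "joint_torque": joint torques, N m; "tool_pos": TCP position; "ee_rot": TCP orientation; "force": force on the tool from outside, world axes, zero at the start; "ft_torque": the same for the moment, N m; "finger_gap": opening from 0.0 (shut) to 1.0 (fully open); "grasp_force": force on a finger pad.
Only numpy, scipy, OpenCV 4.12 (cv2) and the standard library are available. Lean on these libraries where they do the work, as an engineer would, in place of code of your own. Each camera call takes 0.05 s, during which the arm holds its last target. There are 200 camera calls.

### The job

On the packing lane, press the yellow sprung tread down with the fingertips behind the red-banded carton, and keep it held down while you push the carton along, past the red stop lugs, until it lies up against the blue end fence. Then let the tread spring back up behind it. Only press and push: do not pick up or tip the carton, and leave everything else on the table alone.

Things in the scene. Friction and masses are not known exactly. Their poses are not given: they have to be found in the camera images.
- lane: Carton lane fixed on the table, 285 x 124 mm. Origin on the table midway under the two red stop lugs; x along the carton's travel, y across, z up. Open end at x = -195 mm; near face of the blue end fence (55 mm tall) at x = +77 mm. The carton slides on two aluminium ledges, tops 30 mm above the table, between rails 42 mm tall and 108 mm apart inside. The yellow tread lies between the ledges.
- tread (a joint): How far the yellow sprung tread is pressed down (m): 0 = up, lugs block the lane; 0.012 = fully down on its stop; springs back by itself. Needs 2 N to start, 8 N at the bottom. A flat plate 78 mm wide, lane x = -190 to +25 mm, that sinks level wherever it is pressed; its top is 28 mm above the table when up, 16 mm when fully down.
- stop_lugs (a point): Point midway between the tops of the two red stop lugs on the tread, at lane x = 0; it sinks with the tread. The lugs are 10 mm long (lane x = -5 to +5 mm), stand 10 mm above the tread's top, so 8 mm above the ledges when up, and clear the carton when pressed 8 mm or more. They stand at the tread's edges with 63 mm free between them: fingertips can slide along the tread between them.
- tread_top (a point): A point on the tread's top surface, midway across, at lane x = -150 mm, near its black-ribbed end behind the carton; it sinks with the tread.
- carton_center (a point): Centre of the closed white carton with a red band, lying in the lane behind the lugs: 60 mm along the lane, 104 mm across it, 36 mm tall, 0.1 to 0.21 kg, resting on the ledges with its axes those of the lane. Starts with its centre at lane x = -75 to -40 mm; against the fence it is at lane x = +47 mm.
- spare: Bystander: spare carton, white with a green band, 60 x 104 x 36 mm, on the table beside the lane, on the far side. Origin at the centre of its underside.
- dispenser: Bystander: green desk tape dispenser, 130 x 55 x 78 mm, beside the lane on the far side. Origin at the centre of its underside.
- mug: Bystander: white mug, 95 mm tall, to the far right. Origin at the centre of its underside.
- glue: Bystander: small white glue bottle with a black cap, 85 mm tall, to the far left. Origin at the centre of its underside.
- stapler: Bystander: blue and black stapler, 125 x 34 x 56 mm, beside the lane on the robot's side. Origin at the centre of its underside.
- penbox: Bystander: red open pen box, 75 mm square and 90 mm tall, pens to 155 mm, at the robot's right. Origin at the centre of its underside.
- taperoll: Bystander: orange roll of tape with a dark core lying flat, 90 mm across and 48 mm tall, at the robot's left. Origin at the centre of its underside.
There are look-alikes about, which are no part of the job. Leave any pink or purple look-alike of the part that bears carton_center alone.

How it is judged (in metres and radians):
On the way, in this order (a step that is already met when the one before it is completed fails the run):
1. the tread is pressed down while the carton is still behind the lugs (value of joint tread above 0.008 m and x of carton_center in the frame of lane below -0.02 m), for 0.1 s.
2. the tread is still held down by the fingers as the carton comes fully past the lugs (value of joint tread above 0.008 m and contact force between the fingers and tread above 1 N and x of carton_center in the frame of lane above 0.037 m), for 0.05 s.
At the end, for the whole second after the job is handed in: The carton lies flat on the ledges between the rails within 8 mm of the end fence, at rest, and the tread is fully up again (within 2 mm) (x of carton_center in the frame of lane between 0.039 and 0.05 m and y of carton_center in the frame of lane between -0.006 and 0.006 m and height (world z) of carton_center between 0.045 and 0.051 m and angle between carton_center's own z axis and vertical below 0.06 rad and value of joint tread below 0.002 m and linear speed of carton below 0.01 m/s); the robot touches nothing.
It fails at once if the carton is lifted (7 mm or more) (height (world z) of carton_center above 0.055 m).
It fails at once if the carton is tipped (angle between carton_center's own z axis and vertical above 0.3 rad).
It fails at once if another thing on the table is disturbed (moved more than 15 mm) (distance of any of spare, dispenser, mug, glue, stapler, penbox, taperoll from where it was at the start of the episode above 0.015 m).
It also fails if it takes over 35 s, if anything falls off the work surface, if the arm or the gripper's body presses on something with over 40 N, if the wrist force passes 120 N, or if a joint passes its speed limit or range.

## Working session

There is one attempt and no reset: what is moved stays moved. The work goes in short steps, Python scripts to look and compute and a shell command to move; the robot and the scene stay as the last step left them, time stands still between calls to the robot, and variables do not carry over. Pictures are saved under pics/ and viewed, at most 10 in all, crops included, and the job is handed in when it is done.

```bash
mkdir -p pics; python3 - <<'E'
from cell import monitor,vision
import cv2,numpy as np
print(monitor.get_state())
for c in ["scene","side"]:
    cv2.imwrite(f"pics/{c}0.png",vision.grab_frame(c)); print(vision.camera_info(c))
    for t in ["tread_top","stop_lugs","carton_center","lane"]:
        print(c,t,[(np.round(d["position"],1).tolist(),round(d["conf"],2)) for d in vision.pinpoint(t,c)])
print(vision.camera_info("wrist"))
E
```

```text
{'time_s': 0.0, 'joint_pos': array([-1.50531795e-01,  2.07385287e-01,  1.54297655e+00, -4.47799102e-06,
        1.39349954e+00, -1.50505534e-01]), 'joint_velocities': array([-0.00083018,  0.00213979,  0.00010728, -0.00181248, -0.00101187,
       -0.00027196]), 'joint_torque': array([ 4.44781954e-04, -3.83034396e+01, -2.91594708e+01, -2.26178481e-04,
        1.06274080e-02,  5.83859855e-05]), 'tool_pos': array([5.74235627e+02, 8.49333164e-02, 2.30134759e+02]), 'ee_rot': array([-9.12015237e-04,  7.07115330e-01,  7.07097323e-01, -6.74540776e-04]), 'force': array([-0.0547896 , -0.00066669, -0.03516577]), 'ft_torque': array([0.01405701, 0.02228221, 0.00165761]), 'grasp_force': 0.0, 'finger_gap': 0.9969839747873035}
{'fov_y': 43.47086851120047, 'cx': 318.8838932759408, 'cy': 207.76531859500648, 'xyz': array([1249.72713315,  758.71842849, 1117.85035176]), 'attitude': array([-0.14243582,  0.34631562,  0.85760488, -0.35254987])}
scene tread_top [([292.1, 206.6], 0.85)]
scene stop_lugs [([325.2, 231.3], 0.94)]
scene carton_center [([379.5, 198.5], 0.97), ([328.2, 176.4], 0.89)]
scene lane [([323.6, 242.4], 0.81)]
{'fov_y': 55.95012497442627, 'cx': 318.3968199634561, 'cy': 197.73462491129212, 'xyz': array([176.29719229, 629.27235629, 682.59375137]), 'attitude': array([ 0.11172976, -0.21806424,  0.883218  , -0.39986298])}
side tread_top [([323.5, 185.0], 0.69)]
side stop_lugs [([291.5, 216.2], 0.85)]
side carton_center [([387.9, 202.5], 0.78), ([379.2, 252.6], 0.65), ([304.4, 197.4], 0.55)]
side lane [([294.1, 228.0], 0.81)]
{'fov_y': 59.28583842840526, 'cx': 320.1344971621125, 'cy': 198.54420693274685, 'xyz': array([575.20709654,  74.27382538, 374.64957798]), 'attitude': array([ 1.47322582e-01,  9.89088212e-01,  7.21295943e-04, -2.14189736e-04])}
```

View pics/scene0.png

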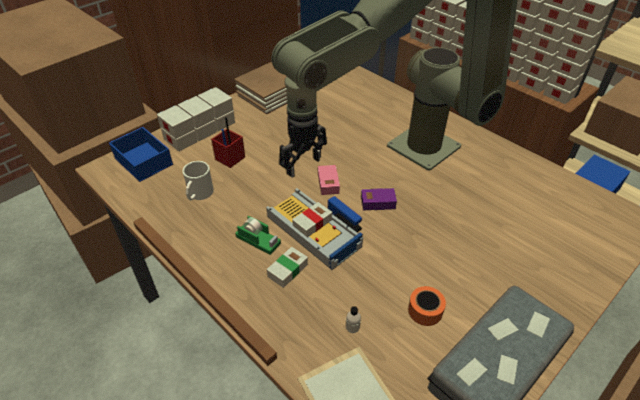

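View pics/side0.png

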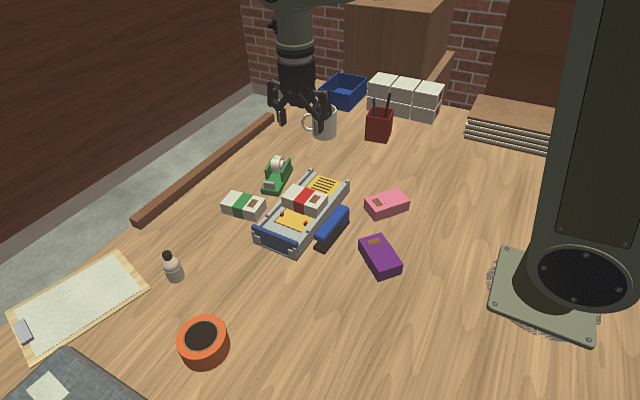

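The scene view shows the lane with the red-banded carton at (312,219). Things that could be mistaken for it are the pink box (328,179), the purple box (379,199) and the green-banded spare (288,266). In the side view the red-banded carton is at (305,199), pink (387,203), purple (380,256) and the spare (243,206). I choose the red-banded one between the rails, then check it in a close crop and in the wrist view.

```bash
cat > h.py <<'E'
import numpy as np,cv2
from scipy.spatial.transform import Rotation as R
from scipy.optimize import least_squares
from cell import vision,monitor
def proj(P,ci):
    q=ci["attitude"];r=R.from_quat([q[1],q[2],q[3],q[0]])
    c=r.inv().apply(np.atleast_2d(P)-ci["xyz"]);f=200/np.tan(np.radians(ci["fov_y"]/2))
    return np.c_[ci["cx"]+f*c[:,0]/c[:,2],ci["cy"]+f*c[:,1]/c[:,2]]
def onplane(px,z,ci):
    q=ci["attitude"];r=R.from_quat([q[1],q[2],q[3],q[0]]);f=200/np.tan(np.radians(ci["fov_y"]/2))
    d=r.apply([(px[0]-ci["cx"])/f,(px[1]-ci["cy"])/f,1]);return ci["xyz"]+d*(z-ci["xyz"][2])/d[2]
E
python3 - <<'E'
from h import *
obs=[]
im={}
for c in ["scene","side","wrist"]:
    ci=vision.camera_info(c); im[c]=vision.grab_frame(c)
    for t,z in [("tread_top",28),("stop_lugs",38),("carton_center",48),("lane",0),("stapler",0),("spare",0),("dispenser",0),("penbox",0)]:
        for d in vision.pinpoint(t,c):
            print(c,t,np.round(d["position"],1),round(d["conf"],2),np.round(onplane(d["position"],z,ci),1))
cr=cv2.resize(im["scene"][170:290,230:390],(640,480),interpolation=cv2.INTER_CUBIC)
cv2.imwrite("pics/crop.png",cr);cv2.imwrite("pics/wrist0.png",im["wrist"])
E
```

```text
scene tread_top [292.2 204.2] 0.79 [549.2 -85.3  28. ]
scene stop_lugs [326.4 232.1] 0.7 [560.7  76.2  38. ]
scene stop_lugs [227.9 156.8] 0.4 [ 560.5 -396.4   38. ]
scene carton_center [377.7 200.4] 0.8 [363.8  98.7  48. ]
scene carton_center [313.  223.1] 0.78 [570.5  30.4  48. ]
scene lane [326.2 242.7] 0.84 [566.2  81.5   0. ]
scene stapler [344.5 219.8] 0.98 [461.1  54.7   0. ]
scene spare [283.9 270.2] 0.66 [722.   71.5   0. ]
scene spare [325.2 241.9] 0.32 [566.1  77.3   0. ]
scene dispenser [259.  242.1] 0.73 [706.5 -57.1   0. ]
scene dispenser [229.2 159.7] 0.46 [ 542.4 -421.2    0. ]
scene penbox [231.3 158. ] 0.9 [ 531.6 -423.5    0. ]
side tread_top [320.8 187. ] 0.75 [563.1 -70.2  28. ]
side tread_top [276.2 179.7] 0.23 [690.8 -42.2  28. ]
side stop_lugs [290.7 216. ] 0.6 [570.5  74.2  38. ]
side carton_center [388.1 203.7] 0.81 [369.3 -66.5  48. ]
side carton_center [301.6 195.1] 0.78 [580.2   2.9  48. ]
side carton_center [380.9 252. ] 0.77 [327.6  90.4  48. ]
side lane [295.  231.5] 0.87 [554.6  84.7   0. ]
side stapler [332.1 232.9] 0.76 [469.5  46.6   0. ]
side stapler [324.5 134.8] 0.38 [ 701.  -354.6    0. ]
side spare [245.5 211.8] 0.97 [710.2  82.5   0. ]
side dispenser [278.6 180.7] 0.87 [703.8 -70.2   0. ]
side penbox [376.  135.9] 0.9 [ 541.  -425.4    0. ]
wrist stop_lugs [309.9  90.3] 0.88 [565.7  75.3  38. ]
wrist carton_center [146.3 254.8] 0.9 [397.6 -85.6  48. ]
wrist carton_center [309.2 154.6] 0.84 [564.9  17.7  48. ]
wrist carton_center [71.  85.9] 0.81 [354.4  78.7  48. ]
wrist lane [310.5  92.9] 0.69 [565.2  72.9   0. ]
wrist stapler [215.  114.2] 0.68 [465.8  51.5   0. ]
wrist stapler [309.7 155.7] 0.26 [563.9   8.2   0. ]
wrist spare [459.3  86.5] 0.78 [716.3  79.3   0. ]
wrist dispenser [434.9 221.2] 0.84 [705.6 -66.6   0. ]
wrist dispenser [309.2 238.6] 0.17 [562.6 -88.2   0. ]
```

View pics/crop.png

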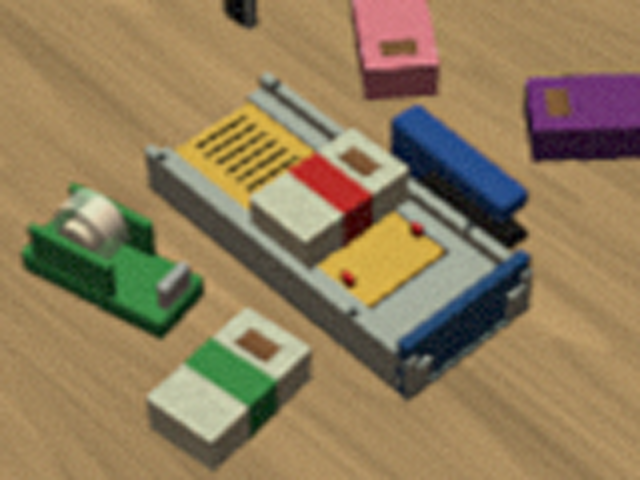

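View pics/wrist0.png

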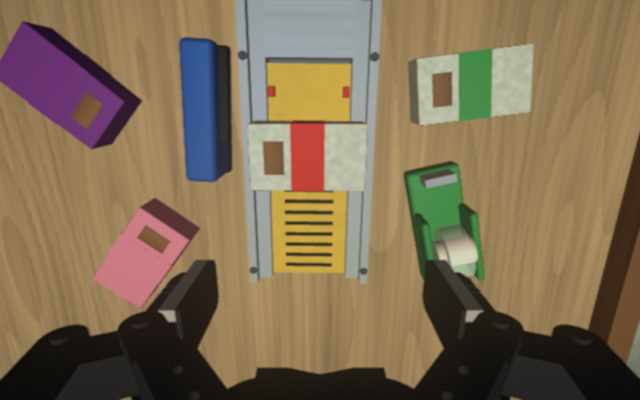

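The crop confirms the target: white with a red band, lying between the rails behind the red lugs. In the wrist view the lugs are at (271,91) and (346,91), the carton spans rows 122–191, and the tread's ribbed end is at row 273, columns 273–345. Next I work out the lane's pose.

```bash
python3 - <<'E'
from h import *
ci=vision.camera_info("wrist")
for n,p,z in [("lugL",(271,91),38),("lugR",(346.5,91),38),("endL",(273,273),28),("endR",(345,273),28),("scrNL",(253,270.5),42),("scrNR",(363.5,271),42),("scrFL",(242.5,55.5),42),("scrFR",(374.5,56.5),42),("carTL",(248,124),66),("carTR",(365,125),66),("carBL",(249,190),66),("carBR",(365,190),66),("tread far L",(267,63),28),("tread far R",(351,63),28)]:
    print(n,np.round(onplane(p,z,ci),1))
import cv2
g=cv2.cvtColor(cv2.imread("pics/wrist0.png"),cv2.COLOR_BGR2HSV)
y=(abs(g[...,0].astype(int)-23)<6)&(g[...,1]>140)&(g[...,2]>120)
for r in (70,110,200,230,265):
    c=np.where(y[r,240:380])[0]+240
    if len(c): print(r,c.min(),c.max(),np.round(onplane(((c.min()+c.max())/2,r),28,ci),1))
E
```

```text
lugL [530.   74.6  38. ]
lugR [599.2  74.7  38. ]
endL [ 523.3 -117.2   28. ]
endR [ 602.7 -117.1   28. ]
scrNL [ 504.4 -106.6   42. ]
scrNR [ 621.1 -107.    42. ]
scrFL [506.6 104.5  42. ]
scrFR [622.9 103.8  42. ]
carTL [512.9  47.3  66. ]
carTR [613.8  46.6  66. ]
carBL [510.3 -11.7  66. ]
carBR [616.1 -11.6  66. ]
tread far L [526.   99.3  28. ]
tread far R [603.5  99.4  28. ]
70 267 350 [564.2  93.3  28. ]
110 268 349 [563.9  57.3  28. ]
200 271 345 [562.6 -32.9  28. ]
230 272 345 [562.9 -66.2  28. ]
265 273 343 [ 562.  -107.4   28. ]
```

The lane runs along world +y with x ≈ 563.5 and its origin at about (564.4, 74.5). The carton centre is at lane x ≈ -57 mm, which is in range, and its measured size of 101–106 × 59 mm matches. First I shut the fingers and come down above the tread at y ≈ -50.

```bash
python3 -m inch '[[1,-0.1,-0.02,0,0,0,0],[1,-0.2,-0.046,0.1,0,0,0],[1,-0.2,-0.046,0.3,0,0,0],[1,-0.2,-0.046,0.45,0,0,0],[1,-0.2,-0.046,0.6,0,0,0],[1,-0.2,-0.046,0.68,0,0,0],[1,-0.2,-0.046,0.68,0,0,0],[1,-0.2,-0.046,0.68,0,0,0]]' 40; python3 - <<'E'
from h import *
cv2.imwrite("pics/wrist1.png",vision.grab_frame("wrist"));s=monitor.get_state();print(s["tool_pos"],s["force"],s["time_s"],s["finger_gap"])
E
```

```text
time_s: 2.65
tool_pos: [563.8, -50.1, 61.6]
ee_rot: [0.0, 0.707, 0.707, 0.0]
force: [0.4, 0.9, -0.8]
finger_gap: 0.003
grasp_force: 0.0
[564.86135294 -50.31612157  62.743936  ] [ 1.46115935 -1.08627427 -0.13992758] 2.7 0.0010204299268015008
```

View pics/wrist1.png

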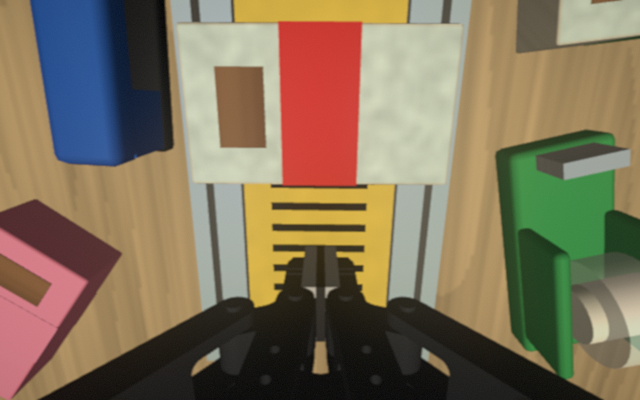

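The wrist view shows the shut fingertips (320,265) centred over the ribbed tread, clear of the carton's rear edge (row 185). Now I press.

```bash
python3 -m inch '[[1,0,0,0.06,0,0,0],[1,0,0,0.11,0,0,0],[1,0,0,0.13,0,0,0],[1,0,0,0.15,0,0,0],[1,0,0,0.165,0,0,0],[1,0,0,0.176,0,0,0],[1,0,0,0.176,0,0,0],[1,0,0,0.176,0,0,0]]'
```

```text
time_s: 3.5
tool_pos: [562.6, -49.7, 17.6]
ee_rot: [-0.001, 0.707, 0.707, -0.001]
force: [-4.0, -0.1, 6.6]
finger_gap: -0.001
grasp_force: 3.4
```

```bash
python3 -m inch '[[1,0,0,0.006,0,0,0],[1,0.04,0,0.006,0,0,0],[1,0.076,0,0.006,0,0,0],[1,0.1,0,0.006,0,0,0],[1,0.12,0,0.006,0,0,0],[1,0.14,0,0.006,0,0,0],[1,0.16,0,0.006,0,0,0],[1,0.16,0,0.006,0,0,0]]'; python3 - <<'E'
from h import *
cv2.imwrite("pics/wrist2.png",vision.grab_frame("wrist"));s=monitor.get_state();print(s["tool_pos"],s["force"],s["time_s"])
E
```

```text
time_s: 4.3
tool_pos: [566.5, -11.3, 17.9]
ee_rot: [0.003, 0.707, 0.707, 0.001]
force: [0.3, -2.2, 6.0]
finger_gap: -0.005
grasp_force: 3.4
[566.45108415 -11.26994373  17.88486478] [ 0.00845933 -1.81771232  6.04166805] 4.35
```

View pics/wrist2.png

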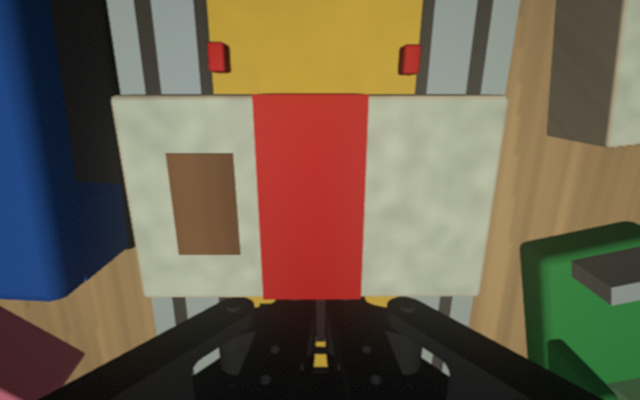

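The wrist view shows the carton in contact with the fingers (back edge row 297), square in the lane, with the lugs still ahead (row 57). The force of 6 N suggests about 8 mm of press, which is marginal, so I press further in place.

```bash
python3 -m inch '[[1,0,0,0.004,0,0,0],[1,0,0,0.008,0,0,0],[1,0,0,0.01,0,0,0],[1,0,0,0.01,0,0,0],[1,0,0,0.01,0,0,0],[1,0,0,0.01,0,0,0],[1,0,0,0.01,0,0,0],[1,0,0,0.01,0,0,0]]'
```

```text
time_s: 5.15
tool_pos: [566.5, -11.3, 16.0]
ee_rot: [0.003, 0.707, 0.707, 0.001]
force: [-1.2, -2.5, 11.0]
finger_gap: 0.0
grasp_force: 5.3
```

```bash
python3 -m inch '[[1,0.03,-0.004,0,0,0,0],[1,0.06,-0.006,0,0,0,0],[1,0.09,-0.006,0,0,0,0],[1,0.12,-0.006,0,0,0,0],[1,0.15,-0.006,0,0,0,0],[1,0.18,-0.006,0,0,0,0],[1,0.21,-0.006,0,0,0,0],[1,0.22,-0.006,0,0,0,0]]'; python3 - <<'E'
from h import *
cv2.imwrite("pics/wrist3.png",vision.grab_frame("wrist"));s=monitor.get_state();print(s["tool_pos"],s["force"],s["time_s"])
E
```

```text
time_s: 5.95
tool_pos: [565.8, 43.1, 16.1]
ee_rot: [0.004, 0.707, 0.708, 0.001]
force: [0.3, -7.2, 8.7]
finger_gap: -0.001
grasp_force: 4.5
[565.78450228  43.33736033  16.0734095 ] [-0.51153205 -5.10857589  9.17857785] 6.0
```

View pics/wrist3.png

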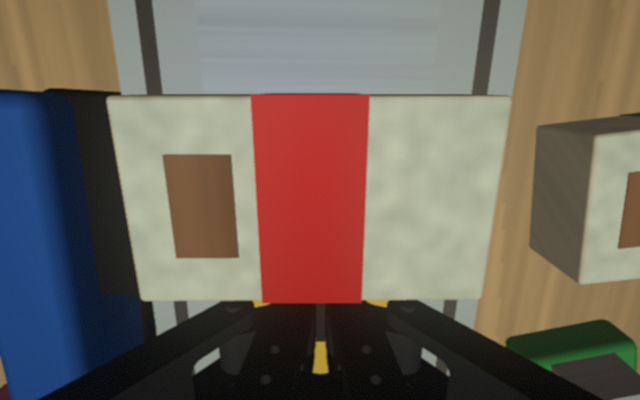

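The view shows the carton still square and passing over the lugs, with its rear edge at row 300. I continue slowly towards the fence.

```bash
python3 -m inch '[[1,0.02,0,0,0,0,0],[1,0.04,0,0,0,0,0],[1,0.06,0,0,0,0,0],[1,0.08,0,0,0,0,0],[1,0.096,0,0,0,0,0],[1,0.108,0,0,0,0,0],[1,0.116,0,0,0,0,0],[1,0.116,0,0,0,0,0]]'; python3 - <<'E'
from h import *
ci=vision.camera_info("wrist");im=vision.grab_frame("wrist");cv2.imwrite("pics/wrist4.png",im);s=monitor.get_state();print(s["tool_pos"],s["force"],s["time_s"])
# top face red band rear/front edge rows at z=66
h=cv2.cvtColor(im,cv2.COLOR_BGR2HSV);m=((h[...,0]<6)|(h[...,0]>174))&(h[...,1]>150)&(h[...,2]>100)
r=np.where(m[:,310])[0];print(r.min(),r.max(),onplane((310,r.min()),66,ci),onplane((310,r.max()),66,ci))
E
```

```text
time_s: 6.8
tool_pos: [565.8, 72.1, 16.1]
ee_rot: [0.004, 0.707, 0.707, 0.001]
force: [0.2, -4.3, 8.9]
finger_gap: 0.003
grasp_force: 4.6
[565.82939834  72.07269388  16.04448261] [ 0.73103578 -5.56275791  9.32878559] 6.85
94 303 [563.00048285 145.90572732  66.        ] [562.61176953  84.7093404   66.        ]
```

View pics/wrist4.png

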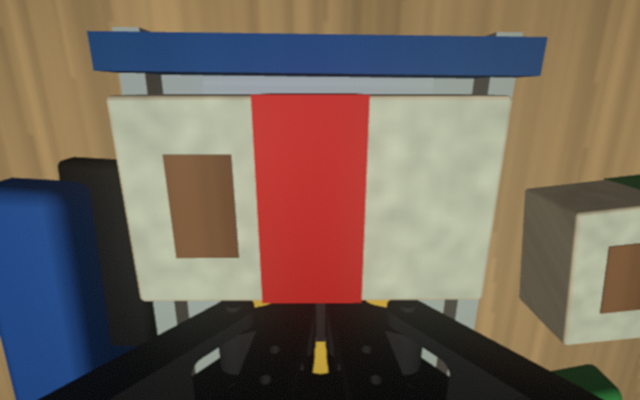

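The view shows the carton's front edge (row 95) about 6 mm short of the fence, putting its centre at lane x ≈ 41 mm. I push the last bit and watch the force.

```bash
python3 -m inch '[[1,0.006,0,0,0,0,0],[1,0.012,0,0,0,0,0],[1,0.016,0,0,0,0,0],[1,0.02,0,0,0,0,0],[1,0.024,0,0,0,0,0],[1,0.024,0,0,0,0,0],[1,0.024,0,0,0,0,0],[1,0.024,0,0,0,0,0]]'
```

```text
time_s: 7.65
tool_pos: [565.8, 77.4, 16.1]
ee_rot: [0.004, 0.707, 0.707, 0.001]
force: [-0.3, -8.0, 10.2]
finger_gap: 0.002
grasp_force: 4.7
```

The force has risen and the carton is at about lane x 46–47. I back off from it, then lift so the tread springs up.

```bash
python3 -m inch '[[1,-0.02,0,0,0,0,0],[1,-0.05,0,0,0,0,0],[1,-0.06,0,-0.02,0,0,0],[1,-0.06,0,-0.06,0,0,0],[1,-0.06,0,-0.2,0,0,0],[1,-0.06,0,-0.4,0,0,0],[1,-0.06,0,-0.56,0,0,0],[1,-0.06,0,-0.56,0,0,0]]'; python3 - <<'E'
from h import *
ci=vision.camera_info("wrist");im=vision.grab_frame("wrist");cv2.imwrite("pics/wrist5.png",im);s=monitor.get_state();print(s["tool_pos"],s["force"],s["time_s"])
h=cv2.cvtColor(im,cv2.COLOR_BGR2HSV);m=((h[...,0]<6)|(h[...,0]>174))&(h[...,1]>150)&(h[...,2]>100)
n,l,st,ce=cv2.connectedComponentsWithStats(m.astype(np.uint8));i=1+st[1:,4].argmax();x,y,w,hh=st[i,:4]
print(st[i],(onplane((x+w/2,y),66,ci)+onplane((x+w/2,y+hh),66,ci))/2)
E
```

```text
time_s: 8.45
tool_pos: [567.2, 64.8, 160.9]
ee_rot: [0.005, 0.707, 0.707, 0.005]
force: [0.4, 0.4, 0.4]
finger_gap: -0.003
grasp_force: 0.0
[564.91546938  64.81859331 157.52860654] [ 0.24646404  0.45900863 -1.10274937] 8.5
[ 289   72   46   92 3993] [563.28806098 121.03466632  66.        ]
```

View pics/wrist5.png

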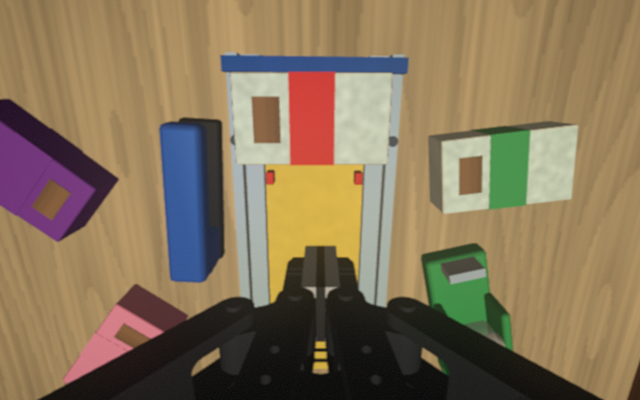

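The carton lies flush against the blue fence (row 72) at lane x ≈ 46.5 mm. The lugs have sprung back up behind it (row 177), and the robot is clear of everything.

```bash
python3 -m inch '[[1,0,0,0,0,0,0],[1,0,0,0,0,0,0],[1,0,0,0,0,0,0],[1,0,0,0,0,0,0],[1,0,0,0,0,0,0],[1,0,0,0,0,0,0],[1,0,0,0,0,0,0],[1,0,0,0,0,0,0]]'; python3 -c "
from cell import order
print(order.job_done())"
```

```text
time_s: 9.3
tool_pos: [562.1, 65.0, 153.3]
ee_rot: [0.0, 0.707, 0.707, 0.0]
force: [-0.4, 0.1, -0.3]
finger_gap: 0.002
grasp_force: 0.0
the job is handed in; nothing more can be done
None
```

I pushed the red-banded carton past the lugs to the blue fence (about lane x +46.5 mm by camera) with the tread held down, the tread has sprung back up, and the job is handed in; no verdict was returned.

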